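Pile the plywood corner brackets with their upright legs at alternate ends

ROBOT

A 6-joint arm with a two-finger parallel gripper is mounted at the origin on the work surface. World frame = base frame: x ahead of the robot, y to its left, z up, the work surface at z = 0. Lengths are in mm, angles in rad, forces in N, time in s.
With the tool pointing down it reaches from about 400 to 925 mm from the base axis. Payload 12.5 kg.
Tool frame: the origin (TCP) lies at the very end of the fingers, on their centre line; the grasp point (between the pads) lies 19 mm behind it; z points along the fingers, y is the direction in which the jaws open and shut (so a half turn about z gives the same grasp; the last joint's range is limited). The gripper opens to 95 mm and grips with 3 to 60 N. Pads are 20 mm wide; open, the fingers measure 119 mm over their backs; the gripper's body (75 mm by 180 mm) begins 59 mm behind the grasp point.
Start: joints at [1.117, 0.491, 1.559, -0, 1.092, -0.106], TCP at [213.003, 587.602, 214.661] pointing down, gripper open.
Joint ranges: [-3.1, 3.1], [-0.84, 2.19], [0.05, 2.79], [-1.13, 4.28], [0.06, 2.93], [-2.69, 2.69]. Speed limits (rad/s): [2.22, 2.22, 2.79, 3.14, 3.14, 3.14].

INTERFACE

Orientations are given as a unit quaternion [w, x, y, z].
In Python, from workcell import * gives the robot as it stands.
- The arm moves only by the tool apply_moves, never from a script. Its argument "plan" is a list of rows, each a list of 2 entries, a list of its own where there are three numbers: the shift along the world's x, y, z each as a share of 0.025 m, from -1 to 1, then the turn, a rotation vector about the world's x, y, z each as a share of 4 degrees, from -1 to 1. A call has 1 to 12 rows; each row shifts and turns the commanded pose from where the row before left it; what a row does not reach is not made up. A row lasts 1/12 s, in which the tool goes at most 41.7 mm and 7.16 degrees, less where a joint would pass 70% of its speed; a pose out of reach is approached as far as the arm can. A call with a number of a shift or a turn outside -1 to 1 is refused whole. A call with a gripper value outside its range is refused whole. "claw" is the opening, from 0 (shut) to 1 (fully open), set as the call begins (left out, the last holds). The fingers move at their own pace and stop on an object; "squeeze" is the grip in N (left out, the last holds). Time passes only in rows, so rows that do not move let the fingers close. It gives the time, the measured TCP pose, the force and the opening at its end, in the units of the state.
- read_state(): the state, without advancing time (a new reading comes with each control period).
- snapshot(name): name is "scene" or "top"; returns the picture (384x512x3 uint8, red, green, blue); there is no depth.
- get_calibration(name): a dict with "K" (3x3 intrinsics, pixels), "origin" and "attitude" of the camera in the world. Camera axes: x right, y down, z forward; pixel columns grow to the right and rows downward; lengths in mm; the calibration is good to about 2 mm. A picture is of the moment at which its call begins. get_calibration takes no time and is no camera call.
- finish_job(): hands the job in, once; it reports no verdict.
Trained networks look in the newest picture that a camera, given by its name, has taken for a name from the list of things; names that differ only in an ending like _2 or _b are one class to them, and where a whole thing is asked for, a point or a joint stands for the part that bears it (a point fixed in the world has none). Each returns a list of dicts, best first, with "p" (0 to 1); they miss things now and then, are a little off and sometimes report something else, mostly with a low value. They report only what shows in the picture. A call takes as long as a camera call. They do not tell look-alikes from the thing itself.
- masks_of(camera, query): "mask" (384x512 bool, what is visible of it) and "extent" ([left, top, width, height] in pixels, round what is visible of it).
The state is a dict: "clock": time; "joint_positions": joint angles; "qd": joint speeds; "joint_efforts": joint torques, N m; "ee_pos": TCP position; "ee_rot": TCP orientation; "wrist_force": force on the tool from outside, world axes, zero at the start; "torque": the same for the moment, N m; "opening": finger opening in mm.
Only numpy, scipy, OpenCV 4.12 (cv2) and the standard library are available. Lean on these libraries where they do the work, as an engineer would, in place of code of your own. Each camera call takes 0.05 s, during which the arm holds its last target. There are 200 camera calls.

TASK

Pile the two loose L-shaped plywood brackets on the first one (the one between them), leaving that one where it lies. Long legs flat, short legs up and at alternate ends: turn each bracket half round from the one below, push its bare end right up against that one's upright short leg, and keep the sides in line so that the pile stands level and balanced. Either loose bracket may go first; leave the breadboard, tape and cutters alone.

Things in the scene. Friction and masses are not known exactly. Their poses are not given: they have to be found in the camera images.
- first_bracket: L-shaped plywood bracket, 75 g, loose, any yaw, lying on its long leg between the other two. Long leg: pale plate 100 mm (own x) by 64 (own y) by 15 thick. Short leg: darker bar standing on the plate's +x end, flush with it, 15 mm thick (own x), 64 long (own y), rising 15 above the plate (30 in all). Origin: centre of the underside; z up; x = -50 mm is the bare end.
- bracket_a: A second bracket, same shape, size and axes as first_bracket, 60 to 98 g; starts on the table to the left or right of it, at any yaw. On the pile its underside is 15 mm above that of the bracket below, and its origin is at x = -15 mm, y = 0 in that one's frame.
- bracket_b: A third bracket, same shape, size and axes, 60 to 98 g; starts on the other side, at any yaw. When last on the pile it lies straight above the first bracket, its underside 30 mm up, level across the second one's long leg and the top of the first one's short leg.
- first_bracket_leg (a point): Middle of the top of the first bracket's short leg: x = 42.5 mm, z = 30 mm from its origin. The short leg's inner face, which the next bracket's bare end must meet, is at x = 35 mm.
- bracket_a_leg (a point): The same point on bracket_a. The short leg can be pinched across its 15 mm thickness, tips just above the plate; or pinch the plate across its 64 mm. On the pile the second bracket's short leg overhangs the bare end below by 15 mm, so pressing down on it tips the bracket; push level against its outer face.
- bracket_b_leg (a point): The same point on bracket_b.
- breadboard: Pale grey solderless breadboard, 55 x 165 x 9 mm, lying on the table beyond the brackets. Origin: centre of its underside. Leave alone.
- tape_roll: Roll of black tape lying flat, 80 mm across, 19 mm high, with a 52 mm hole. Origin: centre of its underside. Leave alone.
- cutters: Pair of small side cutters with black handles lying flat, about 140 x 58 x 12 mm. Origin: middle of its length, on the table; jaws to +x. Leave alone. (Well beyond them, near the table's right edge beside the robot, stands a fixed plywood box with coloured buttons, 190 mm square and 195 mm high, not part of the job.)
Not all that is in view belongs to the job. Leave any purple look-alike of the bracket_a alone.

How it is judged:
By the outcome, as a careful person would: the job done as asked, in the order asked, and still so for the second after the job is handed in, with the robot touching nothing.
It also fails if it takes over 72 s, if anything falls off the work surface, if the arm or the gripper's body presses on something with over 40 N, if the wrist force passes 120 N, or if a joint passes its speed limit or range.

## Working session

There is one attempt and no reset: what is moved stays moved. The work goes in short steps, Python scripts to look and compute and a tool call to move; the robot and the scene stay as the last step left them, time stands still between calls to the robot, and variables do not carry over. Pictures are saved under pics/ and viewed, about 8 in all and at most 12, crops included, and the job is handed in when it is done.

Besides the shell and the picture viewer there is one more tool, called as a command line: name --argument value ..., lists and objects as JSON in quotes. apply_moves: Moves the arm, as the interface text tells. Its arguments: {"type":"object","properties":{"plan":{"type":"array","items":{"type":"array"}},"claw":{"type":"number"},"squeeze":{"type":"number"}},"required":["plan"]}

```bash
mkdir -p pics; python3 - <<'E'
from workcell import *
import cv2,numpy as np
for n in("scene","top"):
    im=snapshot(n); cv2.imwrite(f"pics/{n}0.png",im[:,:,::-1])
    print(n,get_calibration(n))
    for q in("first_bracket","bracket_a"):
        try:print(q,[(round(d['p'],2),d['extent']) for d in masks_of(n,q)])
        except Exception as e:print(e)
s=read_state();print(s)
a=cv2.imread("pics/top0.png");cv2.imwrite("pics/top0b.png",cv2.resize(a,(800,600),interpolation=cv2.INTER_CUBIC))
E
```

```text
scene {'K': array([[427.39706936,   0.        , 255.43411261],
       [  0.        , 427.39706936, 186.26036739],
       [  0.        ,   0.        ,   1.        ]]), 'origin': array([1383.1479785 ,   17.24783258,  805.83660639]), 'attitude': array([-0.27804869,  0.62052756,  0.67293036, -0.29120304])}
first_bracket [(0.65, [263.5, 181.1, 46.1, 32.6]), (0.24, [148.0, 157.3, 37.8, 26.9])]
bracket_a [(0.98, [150.6, 187.0, 42.8, 36.6]), (0.97, [148.6, 157.0, 34.9, 27.6]), (0.89, [133.0, 129.1, 29.0, 22.7]), (0.72, [100.3, 160.2, 22.7, 34.1])]
top {'K': array([[407.23846314,   0.        , 253.59789   ],
       [  0.        , 407.23846314, 190.69858746],
       [  0.        ,   0.        ,   1.        ]]), 'origin': array([ 437.73627082,  -63.59225624, 1325.07390789]), 'attitude': array([-0.04462907,  0.71413132, -0.69790772,  0.03081419])}
first_bracket [(0.61, [214.5, 185.5, 32.3, 26.4])]
bracket_a [(0.82, [303.5, 160.2, 33.0, 36.8]), (0.62, [146.4, 182.0, 34.5, 27.7]), (0.59, [318.3, 213.7, 33.5, 26.8]), (0.58, [350.5, 253.6, 29.5, 35.2])]
{'clock': 0.3, 'joint_positions': array([ 1.11740479e+00,  4.91114071e-01,  1.55909907e+00,  2.15662688e-05,
        1.09171290e+00, -1.05589454e-01]), 'qd': array([ 0.00024052, -0.00130924, -0.0015353 ,  0.0010064 ,  0.00155637,
       -0.00046531]), 'joint_efforts': array([-1.01219241e-03, -6.11929536e+01, -2.58068562e+01,  6.92470721e-02,
        4.61605622e-02, -4.22201811e-05]), 'ee_pos': array([212.95221358, 587.51646926, 214.4592643 ]), 'ee_rot': array([-5.51809694e-05,  1.73030753e-01,  9.84916408e-01, -1.57581669e-04]), 'wrist_force': array([0.61073449, 0.82214763, 0.03885815]), 'torque': array([-0.03242393, -0.00406219, -0.00184068]), 'opening': 95.26765546704227}
```

View pics/top0b.png

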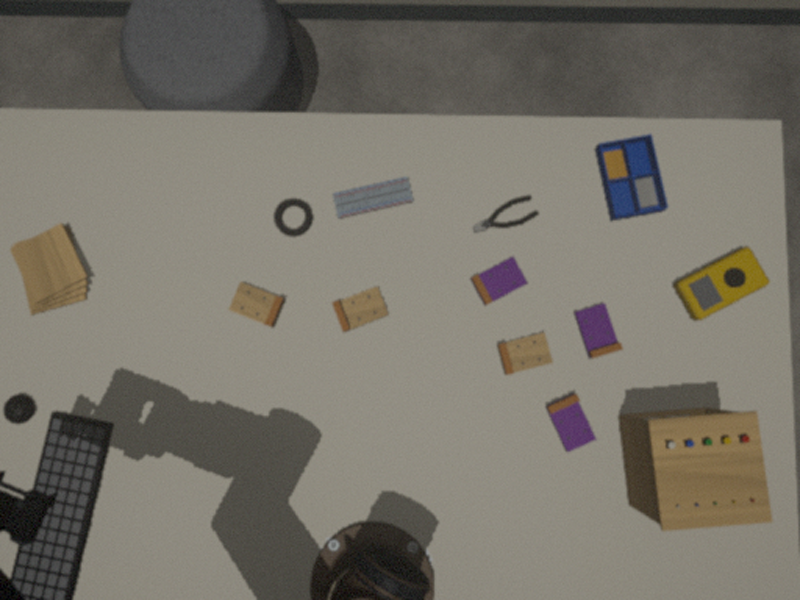

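View pics/scene0.png

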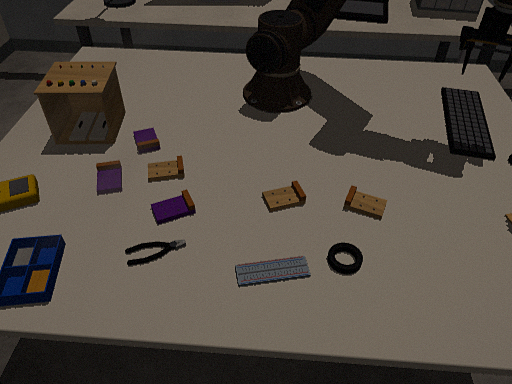

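Plain plywood brackets in the top picture (800x600): left (257,303) with its leg at its right; middle, the first, (360,308) with its leg at its left; right (525,352) with its leg at its left. The purple ones are look-alikes. Now I'll fit the poses with a rendered model.

```bash
cat > h.py <<'E'
from workcell import *
import cv2,numpy as np
from scipy.optimize import minimize
from scipy.spatial.transform import Rotation as R
def cam(n):
    c=get_calibration(n);q=c['attitude'];return c['K'],np.array(c['origin']),R.from_quat([q[1],q[2],q[3],q[0]]).as_matrix()
def proj(c,P):
    K,o,M=c;p=(np.atleast_2d(P)-o)@M@K.T;return p[:,:2]/p[:,2:]
def ray(c,uv,z):
    K,o,M=c;d=M@np.linalg.solve(K,[uv[0],uv[1],1]);return o+d*(z-o[2])/d[2]
def box(x0,x1,y0,y1,z0,z1):
    return {'t':[(x0,y0,z1),(x1,y0,z1),(x1,y1,z1),(x0,y1,z1)],'x+':[(x1,y0,z0),(x1,y1,z0),(x1,y1,z1),(x1,y0,z1)],
     'x-':[(x0,y0,z0),(x0,y1,z0),(x0,y1,z1),(x0,y0,z1)],'y+':[(x0,y1,z0),(x1,y1,z0),(x1,y1,z1),(x0,y1,z1)],'y-':[(x0,y0,z0),(x1,y0,z0),(x1,y0,z1),(x0,y0,z1)]}
N={'t':(0,0,1),'x+':(1,0,0),'x-':(-1,0,0),'y+':(0,1,0),'y-':(0,-1,0)}
PARTS=[box(-50,50,-32,32,0,15),box(35,50,-32,32,15,30)]
S=8
def render(c,pose,z,x0,y0,w,h):
    x,y,t=pose;r=R.from_euler('z',t).as_matrix();T=np.array([x,y,z]);lab=np.zeros((h*S,w*S),np.uint8);k=0
    for b in PARTS:
        for n,f in b.items():
            k+=1;P=np.array(f,float)@r.T+T
            if (r@np.array(N[n]))@(c[1]-P[0])<=0: continue
            uv=(proj(c,P)+.5-[x0,y0])*S-.5
            cv2.fillConvexPoly(lab,np.round(uv*16).astype(np.int32),k,shift=4)
    W=[]
    for i in range(k+1):
        m=(lab==i)
        if i==0 or m.sum()>S*S*3:
            W.append(cv2.GaussianBlur(cv2.resize(m.astype(np.float32),(w,h),interpolation=cv2.INTER_AREA),(0,0),.6).ravel())
    return np.array(W).T
def fit(ims,cs,p0,z=0,m=8,zfree=False):
    bb=[]
    for c in cs:
        C=[(a,b,e) for a in(-50,50) for b in(-32,32) for e in(z,z+30)]
        P=np.array(C,float);P[:,:2]=P[:,:2]@R.from_euler('z',p0[2]).as_matrix()[:2,:2].T+p0[:2]
        uv=proj(c,P);a=np.floor(uv.min(0)).astype(int)-m;e=np.ceil(uv.max(0)).astype(int)+m;bb.append((*a,*(e-a)))
    def cost(v):
        s=0
        for im,c,(x0,y0,w,h) in zip(ims,cs,bb):
            W=render(c,(v[0],v[1],v[2]/50),z,x0,y0,w,h);I=im[y0:y0+h,x0:x0+w].reshape(-1,3).astype(float)
            A=np.linalg.lstsq(W,I,rcond=None)[0];rr=I-W@A
            s+=np.mean(np.minimum(np.abs(rr),40)**1.3)
        return s
    v0=np.array([p0[0],p0[1],p0[2]*50]);best=None
    for d in(8,2.):
        r=minimize(cost,v0,method='Nelder-Mead',options=dict(initial_simplex=[v0,v0+[d,0,0],v0+[0,d,0],v0+[0,0,d]],xatol=.02,fatol=1e-4,maxiter=200));v0=r.x
    return np.array([v0[0],v0[1],v0[2]/50]),r.fun
E
python3 - <<'E'
from h import *
ct,cs=cam('top'),cam('scene')
it=cv2.imread('pics/top0.png');isc=cv2.imread('pics/scene0.png')
k=512/800
for n,c,l in(("left",(257,303),(274,309)),("first",(360,308),(341,316)),("right",(525,352),(505,357))):
    p=ray(ct,np.array(c)*k,15);q=ray(ct,np.array(l)*k,30);d=q-p
    p0=(p[0],p[1],np.arctan2(d[1],d[0]));print(n,np.round(p0,2))
    for ims,cc in(([it],[ct]),([isc],[cs]),([it,isc],[ct,cs])):
        f,e=fit(ims,cc,p0);print('  ',np.round(f,3),round(e,2))
E
```

```text
left [560.95 252.76  -1.89]
   [561.628 254.137  -1.928] 3.67
   [558.058 256.455  -1.921] 7.19
   [559.416 255.699  -1.912] 12.26
first [555.3   38.24   2.03]
   [555.26   37.74    1.953] 3.08
   [553.773  39.369   1.956] 7.67
   [553.916  39.118   1.959] 11.6
right [ 472.53 -302.19    1.83]
   [ 471.649 -300.772    1.849] 3.36
   [ 470.015 -300.354    1.842] 17.78
   [ 470.468 -300.236    1.843] 21.55
```

apply_moves --plan '[[[0.577,-0.559,-0.257],[0,0,-0.9375]],[[0.577,-0.559,-0.257],[0,0,-0.9375]],[[0.577,-0.559,-0.257],[0,0,-0.9375]],[[0.577,-0.559,-0.257],[0,0,-0.9375]],[[0.577,-0.559,-0.257],[0,0,-0.9375]],[[0.577,-0.559,-0.257],[0,0,-0.9375]],[[0.577,-0.559,-0.257],[0,0,-0.9375]],[[0.577,-0.559,-0.257],[0,0,-0.9375]],[[0.577,-0.559,-0.257],[0,0,-0.9375]],[[0.577,-0.559,-0.257],[0,0,-0.9375]],[[0.577,-0.559,-0.257],[0,0,-0.9375]],[[0.577,-0.559,-0.257],[0,0,-0.9375]]]' --claw 1

```text
clock: 1.3
ee_pos: [386.7, 419.1, 137.3]
ee_rot: [0.0, 0.538, 0.843, 0.0]
wrist_force: [-0.6, -0.1, 0.1]
opening: 95.2
```

apply_moves --plan '[[[0.577,-0.559,-0.257],[0,0,-0.9375]],[[0.577,-0.559,-0.257],[0,0,-0.9375]],[[0.577,-0.559,-0.257],[0,0,-0.9375]],[[0.577,-0.559,-0.257],[0,0,-0.9375]],[[0.577,-0.559,-0.257],[0,0,-0.9375]],[[0.577,-0.559,-0.257],[0,0,-0.9375]],[[0.577,-0.559,-0.257],[0,0,-0.9375]],[[0.577,-0.559,-0.257],[0,0,-0.9375]],[[0.577,-0.559,-0.257],[0,0,-0.9375]],[[0.577,-0.559,-0.257],[0,0,-0.9375]],[[0.577,-0.559,-0.257],[0,0,-0.9375]],[[0.577,-0.559,-0.257],[0,0,-0.9375]],[[0,0,0],[0,0,0]]]'

```text
validation failed for argument at $.pl...
```

apply_moves --plan '[[[0.577,-0.559,-0.257],[0,0,-0.9375]],[[0.577,-0.559,-0.257],[0,0,-0.9375]],[[0.577,-0.559,-0.257],[0,0,-0.9375]],[[0.577,-0.559,-0.257],[0,0,-0.9375]],[[0.577,-0.559,-0.257],[0,0,-0.9375]],[[0.577,-0.559,-0.257],[0,0,-0.9375]],[[0.577,-0.559,-0.257],[0,0,-0.9375]],[[0.577,-0.559,-0.257],[0,0,-0.9375]],[[0.577,-0.559,-0.257],[0,0,-0.9375]],[[0.577,-0.559,-0.257],[0,0,-0.9375]],[[0.577,-0.559,-0.257],[0,0,-0.9375]],[[0.577,-0.559,-0.257],[0,0,-0.9375]]]'

```text
clock: 2.3
ee_pos: [559.9, 251.4, 60.1]
ee_rot: [0.0, 0.82, 0.573, -0.0]
wrist_force: [0.6, -0.4, 0.1]
opening: 94.9
```

apply_moves --plan '[[[0,0,-0.76],[0,0,0]],[[0,0,-0.76],[0,0,0]],[[0,0,-0.76],[0,0,0]],[[0,0,0],[0,0,0]]]'

```text
clock: 2.63
ee_pos: [559.1, 251.9, 1.4]
ee_rot: [-0.0, 0.819, 0.574, -0.001]
wrist_force: [0.4, -0.2, 0.6]
opening: 95.1
```

apply_moves --plan '[[[0,0,0],[0,0,0]],[[0,0,0],[0,0,0]],[[0,0,0],[0,0,0]],[[0,0,0],[0,0,0]],[[0,0,0],[0,0,0]],[[0,0,0],[0,0,0]],[[0,0,0],[0,0,0]],[[0,0,0],[0,0,0]]]' --claw 0.55 --squeeze 10

```text
clock: 3.3
ee_pos: [559.1, 252.3, 3.8]
ee_rot: [0.0, 0.819, 0.574, 0.0]
wrist_force: [-1.5, 0.1, 5.1]
opening: 63.7
```

apply_moves --plan '[[[0,0,0.4],[0,0,0]],[[0,0,0.8],[0,0,0]],[[0,0,0.8],[0,0,0]],[[0,0,0.8],[0,0,0]]]' --squeeze 20

```text
clock: 3.63
ee_pos: [559.1, 252.1, 74.7]
ee_rot: [0.0, 0.819, 0.574, -0.0]
wrist_force: [-0.0, 0.0, -0.9]
opening: 64.1
```

apply_moves --plan '[[[0.017,-0.793,0],[0,0,0.875]],[[0.017,-0.793,0],[0,0,0.875]],[[0.017,-0.793,0],[0,0,0.875]],[[0.017,-0.793,0],[0,0,0.875]],[[0.017,-0.793,0],[0,0,0.875]],[[0.017,-0.793,0],[0,0,0.875]],[[0.017,-0.793,0],[0,0,0.875]],[[0.017,-0.793,0],[0,0,0.875]],[[0.017,-0.793,0],[0,0,0.875]],[[0.017,-0.793,0],[0,0,0.875]],[[0.017,-0.793,0],[0,0,0.875]],[[0.017,-0.793,0],[0,0,0.875]]]'

```text
clock: 4.63
ee_pos: [564.4, 13.3, 74.1]
ee_rot: [0.0, 0.557, 0.83, 0.0]
wrist_force: [-0.5, -0.3, -0.4]
opening: 64.1
```

apply_moves --plan '[[[0,0,0],[0,0,0]],[[0,0,0],[0,0,0]],[[0,0,0],[0,0,0]]]'

```text
clock: 4.88
ee_pos: [564.3, 14.6, 73.8]
ee_rot: [0.0, 0.559, 0.829, 0.0]
wrist_force: [0.3, 0.7, -0.9]
opening: 63.8
```

```bash
python3 - <<'E'
from h import *
cs=cam('scene');im=snapshot('scene')[:,:,::-1];s=read_state();print(s['ee_pos'],s['ee_rot'],s['opening'],s['wrist_force'])
z=s['ee_pos'][2]-3.4
print(z,fit([im],[cs],(563,17,-1.186),z=z))
cv2.imwrite('pics/h1.png',cv2.resize(im[120:260,200:400],(800,560),interpolation=cv2.INTER_CUBIC))
E
```

```text
[564.31899166  14.95588554  73.73221705] [1.24819414e-04 5.58935781e-01 8.29210925e-01 1.41000738e-04] 63.700934549649354 [ 0.03034403 -0.61664389 -1.1149582 ]
70.33221705064673 (array([536.67887838,  23.17764377,  -0.67302824]), np.float64(45.915997294795034))
```

View pics/h1.png

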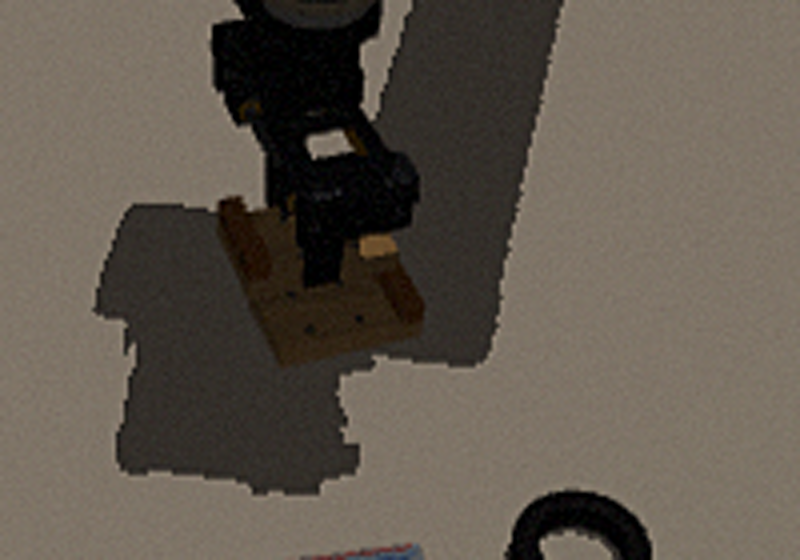

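The held bracket is over the first, leg at left (240,235 in the crop); the first's leg is at right (400,280), with the two bodies overlapping. I'll lower it with a gap, release, then measure.

apply_moves --plan '[[[0,0,-0.8],[0,0,0]],[[0,0,-0.8],[0,0,0]],[[0,0,-0.44],[0,0,0]],[[0,0,-0.12],[0,0,0]],[[0,0,0],[0,0,0]],[[0,0,0],[0,0,0]],[[0,0,0],[0,0,0]]]'

```text
clock: 5.52
ee_pos: [564.5, 14.6, 19.8]
ee_rot: [0.0, 0.559, 0.829, 0.0]
wrist_force: [0.5, -0.3, -0.2]
opening: 64.3
```

apply_moves --plan '[[[0,0,0],[0,0,0]],[[0,0,0],[0,0,0]],[[0,0,0],[0,0,0]],[[0,0,0],[0,0,0]],[[0,0,0],[0,0,0]],[[0,0,0],[0,0,0]]]' --claw 0.85

```text
clock: 6.02
ee_pos: [564.3, 14.2, 19.5]
ee_rot: [0.0, 0.559, 0.829, 0.0]
wrist_force: [-0.6, 0.4, -0.4]
opening: 81.0
```

apply_moves --plan '[[[0,0,0.8],[0,0,0]],[[0,0,1],[0,0,0]],[[0,0,1],[0,0,0]],[[0,0,1],[0,0,0]],[[-0.5,-0.7,1],[0,0,0]],[[-0.5,-1,0.5],[0,0,0]],[[-0.5,-1,0],[0,0,0]],[[-0.5,-1,0],[0,0,0]],[[-0.5,-1,0],[0,0,0]],[[-0.5,-1,0],[0,0,0]],[[-0.5,-1,0],[0,0,0]],[[-0.5,-1,0],[0,0,0]]]'

```text
clock: 7.02
ee_pos: [463.5, -179.3, 152.1]
ee_rot: [0.0, 0.559, 0.829, 0.0]
wrist_force: [0.9, -0.2, 0.4]
opening: 80.4
```

```bash
cat > m.py <<'E'
from h import *
import sys
# usage: m.py tag ; fits the 2nd (z=15) on first + first (drawn jointly)
import h
def joint(ims,cs,p1,p2,m=8,extra=None):
    """fit poses of first & second together: two label renders, second painted over"""
    def lab(c,pose,z,x0,y0,w,hh,L,k0):
        x,y,t=pose;r=R.from_euler('z',t).as_matrix();T=np.array([x,y,z]);k=k0
        for b in PARTS:
            for n,f in b.items():
                k+=1;P=np.array(f,float)@r.T+T
                if (r@np.array(N[n]))@(c[1]-P[0])<=0: continue
                uv=(proj(c,P)+.5-[x0,y0])*S-.5
                cv2.fillConvexPoly(L,np.round(uv*16).astype(np.int32),k,shift=4)
        return k
    bb=[]
    for c in cs:
        P=np.array([(p1[0]+a,p1[1]+b,15) for a in(-60,60) for b in(-65,65)],float)
        uv=proj(c,P);a=np.floor(uv.min(0)).astype(int)-m;e=np.ceil(uv.max(0)).astype(int)+m;bb.append((*a,*(e-a)))
    def cost(v):
        s=0;q1=(v[0],v[1],v[2]/50);q2=(v[3],v[4],v[5]/50)
        for im,c,(x0,y0,w,hh) in zip(ims,cs,bb):
            L=np.zeros((hh*S,w*S),np.uint8)
            lab(c,q1,0,x0,y0,w,hh,L,0);lab(c,q2,15,x0,y0,w,hh,L,10)
            # first leg in front of second where nearer the camera
            if np.hypot(*(np.array(q1[:2])+42*np.array([np.cos(q1[2]),np.sin(q1[2])])-c[1][:2]))<np.hypot(*(np.array(q2[:2])-c[1][:2])):
                M=np.zeros_like(L);lab(c,q1,0,x0,y0,w,hh,M,0);L[M>5]=M[M>5]
            W=np.array([cv2.GaussianBlur(cv2.resize((L==i).astype(np.float32),(w,hh),interpolation=cv2.INTER_AREA),(0,0),.6).ravel() for i in np.unique(L) if (L==i).sum()>S*S*3]).T
            I=im[y0:y0+hh,x0:x0+w].reshape(-1,3).astype(float)
            rr=I-W@np.linalg.lstsq(W,I,rcond=None)[0];s+=np.mean(np.minimum(np.abs(rr),40)**1.3)
        return s
    v0=np.array([*p1[:2],p1[2]*50,*p2[:2],p2[2]*50])
    for d in(4,1.5,1.):
        r=minimize(cost,v0,method='Nelder-Mead',options=dict(initial_simplex=np.vstack([v0,v0+d*np.eye(6)]),xatol=.02,fatol=1e-4,maxiter=400));v0=r.x
    q1=np.array([v0[0],v0[1],v0[2]/50]);q2=np.array([v0[3],v0[4],v0[5]/50])
    d=R.from_euler('z',-q1[2]).as_matrix()[:2,:2]@(q2[:2]-q1[:2])
    return q1,q2,d,np.degrees((q2[2]-q1[2])%(2*np.pi)),r.fun
E
cat > run.py <<'E'
from m import *
tag=sys.argv[1];F=(554.5,38.5,1.956);A=(560+float(sys.argv[2]),25+float(sys.argv[3]),-1.186)
ims={}
for n in('scene','top'):
    ims[n]=snapshot(n)[:,:,::-1].copy();cv2.imwrite(f'pics/{n}_{tag}.png',ims[n])
for ns in(['scene'],['top']):
    q1,q2,d,a,f=joint([ims[n] for n in ns],[cam(n) for n in ns],F,A)
    print(ns,'F',q1.round(3),'A',q2.round(3),'A in F',d.round(2),'dyaw',round(a,2),round(f,2))
s=read_state();print(s['clock'],s['ee_pos'])
x=[cv2.resize(ims['scene'][160:230,240:330],(400,311),interpolation=cv2.INTER_CUBIC),cv2.resize(ims['top'][170:220,200:264],(398,311),interpolation=cv2.INTER_CUBIC)]
cv2.imwrite(f'pics/v_{tag}.png',np.hstack(x))
E
python3 run.py a 3 -7
```

```text
['scene'] F [556.488  40.334   1.972] A [564.231  16.734  -1.179] A in F [-24.75   2.08] dyaw 179.51 61.51
['top'] F [ 5.05977e+02 -2.88000e+00 -4.66000e-01] A [568.708  12.979  -1.166] A in F [48.93 42.34] dyaw 319.87 22.56
7.1167 [ 463.06678062 -180.7450209   152.03219302]
```

View pics/v_a.png

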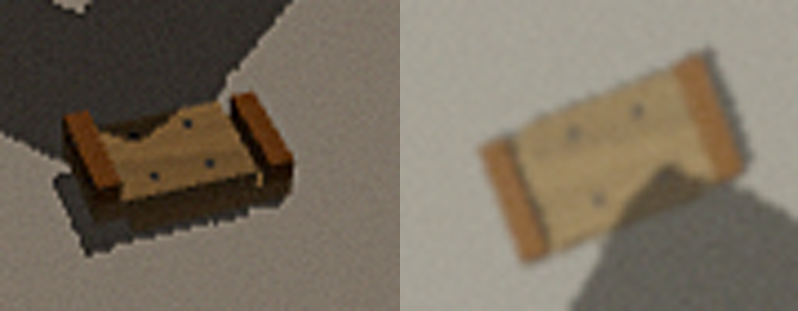

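apply_moves --plan '[[[0,-1,0],[0,0,0]],[[0,-1,0],[0,0,0]],[[0,-1,0],[0,0,0]],[[0,-1,0],[0,0,0]],[[0,-1,0],[0,0,0]],[[0,-1,0],[0,0,0]],[[0,0,0],[0,0,0]]]'

```text
clock: 7.7
ee_pos: [464.7, -331.3, 151.8]
ee_rot: [0.001, 0.56, 0.829, -0.0]
wrist_force: [-0.3, 0.6, 0.1]
opening: 80.9
```

```bash
python3 run.py b 3 -7
```

```text
['scene'] F [556.995  40.721   1.979] A [564.293  17.237  -1.189] A in F [-24.45   2.61] dyaw 178.52 39.0
['top'] F [556.025  37.975   1.961] A [569.357  11.608  -1.187] A in F [-29.46  -2.29] dyaw 179.61 14.63
7.8 [ 464.2772346  -328.05774116  151.61285538]
```

View pics/v_b.png

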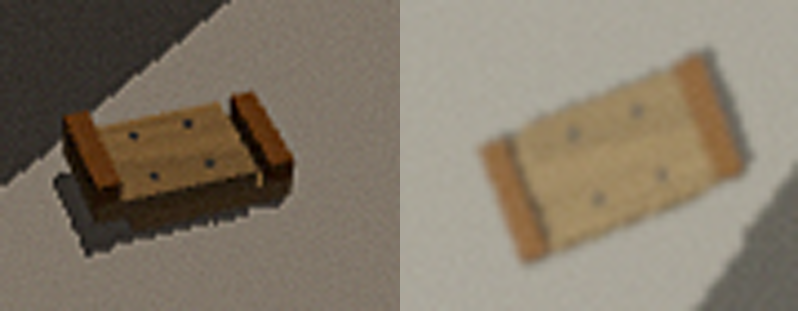

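apply_moves --plan '[[[0.286,0.978,-0.16],[0,0,0]],[[0.286,0.978,-0.16],[0,0,0]],[[0.286,0.978,-0.16],[0,0,0]],[[0.286,0.978,-0.16],[0,0,0]],[[0.286,0.978,-0.16],[0,0,0]],[[0.286,0.978,-0.16],[0,0,0]],[[0.286,0.978,-0.16],[0,0,0]],[[0.286,0.978,-0.16],[0,0,0]],[[0.286,0.978,-0.16],[0,0,0]],[[0.286,0.978,-0.16],[0,0,0]],[[0.286,0.978,-0.16],[0,0,0]],[[0.286,0.978,-0.16],[0,0,0]]]' --claw 1

```text
clock: 8.8
ee_pos: [549.7, -32.0, 103.9]
ee_rot: [-0.0, 0.558, 0.83, 0.0]
wrist_force: [1.2, -0.5, 0.8]
opening: 95.0
```

apply_moves --plan '[[[0.286,0.978,0],[0,0,0]],[[0.286,0.978,0],[0,0,0]],[[0,0,0],[0,0,0]],[[0,0,0],[0,0,0]]]'

```text
clock: 9.13
ee_pos: [563.8, 16.3, 104.0]
ee_rot: [-0.0, 0.557, 0.83, -0.0]
wrist_force: [-0.3, -0.8, -0.1]
opening: 95.2
```

apply_moves --plan '[[[0,0,-1],[0,0,0]],[[0,0,-1],[0,0,0]],[[0,0,-1],[0,0,0]],[[0,0,-0.9],[0,0,0]],[[0,0,0],[0,0,0]]]'

```text
clock: 9.55
ee_pos: [562.0, 13.8, 3.2]
ee_rot: [-0.003, 0.559, 0.829, -0.001]
wrist_force: [-1.1, -0.7, -0.2]
opening: 95.2
```

apply_moves --plan '[[[0,0,0],[0,0,0]],[[0,0,0],[0,0,0]],[[0,0,0],[0,0,0]],[[0,0,0],[0,0,0]],[[0,0,0],[0,0,0]],[[0,0,0],[0,0,0]],[[0,0,0],[0,0,0]]]' --claw 0.6 --squeeze 5

```text
clock: 10.13
ee_pos: [564.6, 14.0, 7.3]
ee_rot: [0.0, 0.559, 0.829, 0.0]
wrist_force: [-1.8, -0.8, 7.2]
opening: 64.0
```

apply_moves --plan '[[[0,0,0],[0,0,0]],[[0,0,0],[0,0,0]],[[0,0,0],[0,0,0]],[[0,0,0],[0,0,0]],[[0,0,0],[0,0,0]]]'

```text
clock: 10.55
ee_pos: [564.6, 14.0, 7.3]
ee_rot: [0.0, 0.559, 0.829, 0.0]
wrist_force: [-1.6, -1.0, 7.1]
opening: 64.2
```

apply_moves --plan '[[[0,0,0],[0,0,0]],[[0,0,0],[0,0,0]],[[0,0,0],[0,0,0]],[[0,0,0.25],[0,0,0]],[[0,0,0.27],[0,0,0]],[[0,0,0],[0,0,0]],[[0,0,0],[0,0,0]],[[0,0,0],[0,0,0]]]' --claw 0.75

```text
clock: 11.22
ee_pos: [564.5, 14.1, 19.6]
ee_rot: [0.0, 0.559, 0.829, 0.0]
wrist_force: [-0.2, -0.8, -0.3]
opening: 71.1
```

apply_moves --plan '[[[0,0,0],[0,0,0]],[[0,0,0],[0,0,0]],[[0,0,0],[0,0,0]],[[0,0,0],[0,0,0]],[[0,0,0],[0,0,0]],[[0,0,0],[0,0,0]]]' --claw 0.6 --squeeze 10

```text
clock: 11.72
ee_pos: [564.4, 14.1, 19.4]
ee_rot: [-0.0, 0.559, 0.829, -0.0]
wrist_force: [-0.3, 0.5, -0.4]
opening: 64.0
```

apply_moves --plan '[[[-0.03,0.074,0],[0,0,0]],[[-0.03,0.074,0],[0,0,0]],[[-0.03,0.074,0],[0,0,0]],[[-0.03,0.074,0],[0,0,0]],[[0,0,0],[0,0,0]],[[0,0,0],[0,0,0]],[[0,0,0],[0,0,0]]]'

```text
clock: 12.3
ee_pos: [561.4, 21.5, 19.5]
ee_rot: [0.0, 0.559, 0.829, 0.0]
wrist_force: [0.7, -0.3, -1.3]
opening: 64.0
```

```bash
python3 - <<'E'
from h import *
im=snapshot('scene');print(read_state()['wrist_force'],read_state()['ee_pos'])
a=cv2.convertScaleAbs(im[160:225,240:330,::-1],alpha=1.8);cv2.imwrite('pics/c1.png',cv2.resize(a,(792,572),interpolation=cv2.INTER_CUBIC))
E
```

```text
[ 0.35467677 -0.10994737 -0.72051717] [561.42264345  21.49407751  19.46206087]
```

View pics/c1.png

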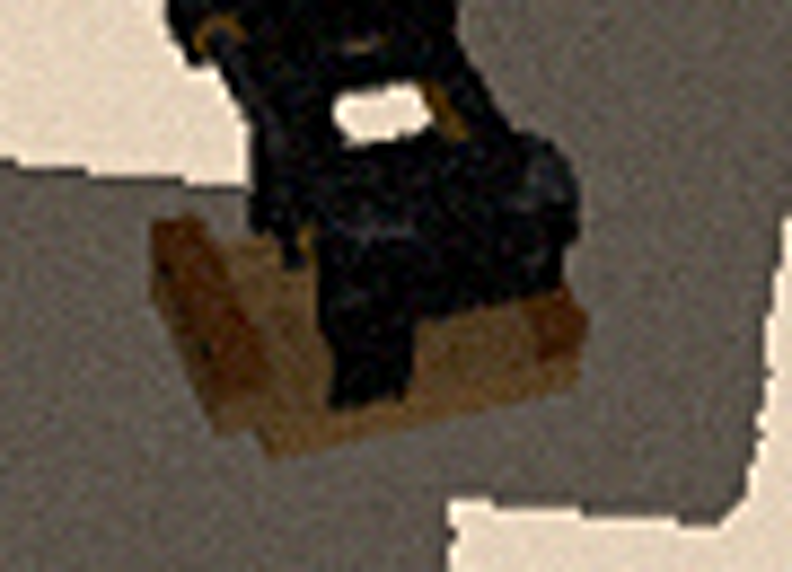

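The picture shows the second bracket flush with the first at the front side, and the gap at the right leg (545,330) nearly closed. I'll push about 3 mm more, then squeeze the sides in line.

apply_moves --plan '[[[-0.015,0.037,0],[0,0,0]],[[-0.015,0.037,0],[0,0,0]],[[-0.015,0.037,0],[0,0,0]],[[0,0,0],[0,0,0]],[[0,0,0],[0,0,0]],[[0,0,0],[0,0,0]]]'

```text
clock: 12.85
ee_pos: [560.3, 24.3, 19.5]
ee_rot: [0.0, 0.559, 0.829, 0.0]
wrist_force: [0.1, -0.0, -0.5]
opening: 64.1
```

apply_moves --plan '[[[0,0,0],[0,0,0]],[[0,0,0],[0,0,0]],[[0,0,0],[0,0,0]],[[0,0,-0.25],[0,0,0]],[[0,0,-0.25],[0,0,0]],[[0,0,0],[0,0,0]],[[0,0,0],[0,0,0]],[[0,0,0],[0,0,0]]]' --claw 0.75

```text
clock: 13.52
ee_pos: [560.2, 24.3, 6.7]
ee_rot: [-0.0, 0.559, 0.829, -0.0]
wrist_force: [0.3, -0.5, -0.8]
opening: 71.3
```

apply_moves --plan '[[[0,0,0],[0,0,0]],[[0,0,0],[0,0,0]],[[0,0,0],[0,0,0]],[[0,0,0],[0,0,0]],[[0,0,0],[0,0,0]],[[0,0,0],[0,0,0]]]' --claw 0.6 --squeeze 5

```text
clock: 14.02
ee_pos: [560.3, 24.3, 7.1]
ee_rot: [0.0, 0.559, 0.829, 0.0]
wrist_force: [-0.2, -0.1, 0.2]
opening: 63.9
```

apply_moves --plan '[[[0,0,0],[0,0,0]],[[0,0,0],[0,0,0]],[[0,0,0],[0,0,0]],[[0,0,0],[0,0,0]],[[0,0,0.5],[0,0,0]],[[0,0,1],[0,0,0]],[[0,0,1],[0,0,0]],[[0,0,1],[0,0,0]],[[-0.2,-0.7,1],[0,0,0]],[[-0.28,-1,1],[0,0,0]],[[-0.28,-1,0],[0,0,0]],[[-0.28,-1,0],[0,0,0]]]' --claw 1

```text
clock: 15.02
ee_pos: [534.5, -69.1, 146.1]
ee_rot: [0.002, 0.558, 0.83, 0.001]
wrist_force: [0.1, -0.3, -0.3]
opening: 95.2
```

apply_moves --plan '[[[-0.28,-1,0],[0,0,0]],[[-0.28,-1,0],[0,0,0]],[[-0.28,-1,0],[0,0,0]],[[-0.28,-1,0],[0,0,0]],[[-0.28,-1,0],[0,0,0]],[[-0.28,-1,0],[0,0,0]],[[-0.28,-1,0],[0,0,0]],[[-0.28,-1,0],[0,0,0]],[[-0.28,-1,0],[0,0,0]],[[-0.28,-1,0],[0,0,0]],[[0,0,0],[0,0,0]]]'

```text
clock: 15.93
ee_pos: [463.4, -321.8, 144.4]
ee_rot: [0.001, 0.56, 0.829, -0.0]
wrist_force: [-0.7, 0.9, 0.6]
opening: 95.1
```

```bash
python3 run.py d 1 1; python3 - <<'E'
from h import *
ims=[cv2.imread('pics/scene_d.png')]
# leg-to-leg from colour: darker orange leg tops in top view
im=cv2.imread('pics/top_d.png')[170:220,200:264];h=cv2.cvtColor(im,cv2.COLOR_BGR2HSV)
print(read_state()['ee_pos'],read_state()['ee_rot'])
print(fit([cv2.imread('pics/top_d.png')],[cam('top')],(471,-300,1.845)))
E
```

```text
['scene'] F [557.051  43.369   1.957] A [559.13   27.961  -1.199] A in F [-15.06   3.87] dyaw 179.22 39.34
['top'] F [555.647  41.18    1.953] A [564.426  22.008  -1.167] A in F [-21.06  -1.  ] dyaw 181.23 16.35
16.0333 [ 463.85028719 -318.58035401  144.26853377]
[ 463.85028719 -318.58035401  144.26853377] [-2.01162613e-04  5.59408658e-01  8.28891968e-01  1.31857696e-04]
(array([ 508.30914683, -248.61208408,    2.25499644]), np.float64(36.611895197014434))
```

View pics/v_d.png

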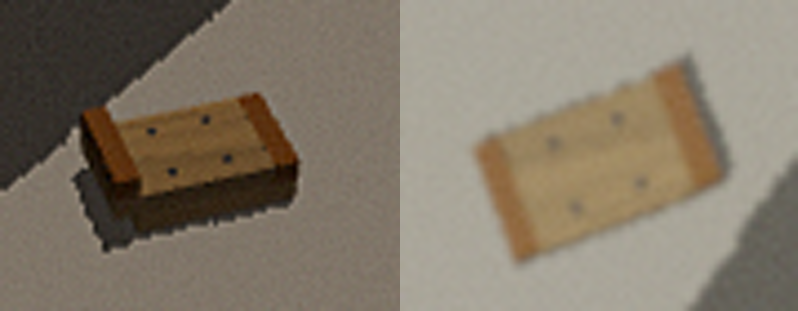

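The second bracket looks seated against the first's leg: there's no shadow line left there, the fits put it at about -15 mm, and the sides are in line. Next is the right-hand bracket.

apply_moves --plan '[[[0.126,0.42,0],[0,0,-0.8]],[[0.126,0.42,0],[0,0,-0.8]],[[0,0,-1],[0,0,0]],[[0,0,-1],[0,0,0]],[[0,0,-1],[0,0,0]],[[0,0,-0.8],[0,0,0]],[[0,0,0],[0,0,0]],[[0,0,0],[0,0,0]]]'

```text
clock: 16.7
ee_pos: [470.6, -296.1, 49.2]
ee_rot: [-0.001, 0.604, 0.797, 0.0]
wrist_force: [0.7, 0.2, 0.1]
opening: 95.0
```

```bash
python3 - <<'E'
from h import *
im=snapshot('scene');s=read_state();print(s['ee_pos'],s['ee_rot'])
a=cv2.convertScaleAbs(im[130:195,125:215,::-1],alpha=1.8);cv2.imwrite('pics/r1.png',cv2.resize(a,(792,572),interpolation=cv2.INTER_CUBIC))
E
```

```text
[ 471.02490337 -296.65806924   50.15353678] [6.65858763e-05 6.03762134e-01 7.97164524e-01 5.49804541e-05]
```

View pics/r1.png

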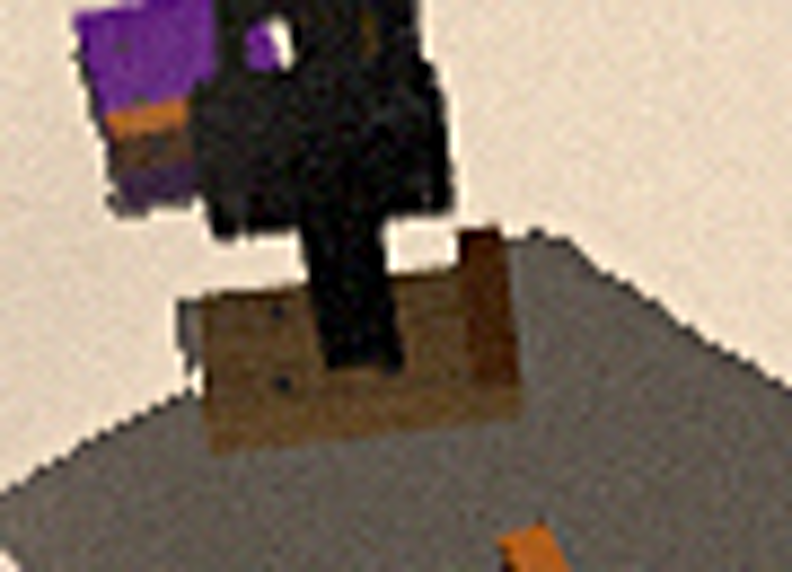

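The gripper straddles the right bracket, with the front finger in front of its near side and the purple one clear behind. I'll descend and grip.

apply_moves --plan '[[[0,0,-0.9],[0,0,0]],[[0,0,-0.6],[0,0,0]],[[0,0,-0.36],[0,0,0]],[[0,0,0],[0,0,0]],[[0,0,0],[0,0,0]],[[0,0,0],[0,0,0]]]'

```text
clock: 17.25
ee_pos: [471.1, -297.6, 4.2]
ee_rot: [0.001, 0.604, 0.797, 0.0]
wrist_force: [0.2, -0.3, 0.3]
opening: 95.0
```

apply_moves --plan '[[[0,0,0],[0,0,0]],[[0,0,0],[0,0,0]],[[0,0,0],[0,0,0]],[[0,0,0],[0,0,0]],[[0,0,0],[0,0,0]],[[0,0,0],[0,0,0]],[[0,0,0],[0,0,0]],[[0,0,0],[0,0,0]]]' --claw 0.55 --squeeze 10

```text
clock: 17.92
ee_pos: [470.5, -297.2, 3.1]
ee_rot: [-0.0, 0.604, 0.797, 0.0]
wrist_force: [-1.2, 0.6, 3.1]
opening: 64.0
```

apply_moves --plan '[[[0,0,0.4],[0,0,0]],[[0,0,1],[0,0,0]],[[0,0,1],[0,0,0]],[[0,0,1],[0,0,0]],[[0,0,0.4],[0,0,0]],[[0,0,0],[0,0,0]]]' --squeeze 20

```text
clock: 18.42
ee_pos: [471.4, -297.8, 100.4]
ee_rot: [0.002, 0.604, 0.797, -0.0]
wrist_force: [-1.3, -1.3, -0.6]
opening: 63.9
```

apply_moves --plan '[[[0.209,0.9325,0],[0,0,0.79]],[[0.209,0.9325,0],[0,0,0.79]],[[0.209,0.9325,0],[0,0,0]],[[0.209,0.9325,0],[0,0,0]],[[0.209,0.9325,0],[0,0,0]],[[0.209,0.9325,0],[0,0,0]],[[0.209,0.9325,0],[0,0,0]],[[0.209,0.9325,0],[0,0,0]],[[0.209,0.9325,0],[0,0,0]],[[0.209,0.9325,0],[0,0,0]],[[0.209,0.9325,0],[0,0,0]],[[0.209,0.9325,0],[0,0,0]]]'

```text
clock: 19.42
ee_pos: [532.8, -16.2, 96.6]
ee_rot: [-0.001, 0.559, 0.829, -0.0]
wrist_force: [0.3, -0.5, -1.0]
opening: 64.0
```

apply_moves --plan '[[[0.209,0.9325,0],[0,0,0]],[[0.209,0.9325,0],[0,0,0]],[[0.209,0.9325,0],[0,0,0]],[[0,0,0],[0,0,0]],[[0,0,0],[0,0,0]],[[0,0,0],[0,0,0]],[[0,0,0],[0,0,0]]]'

```text
clock: 20.0
ee_pos: [548.6, 51.7, 97.4]
ee_rot: [-0.0, 0.56, 0.829, -0.0]
wrist_force: [-0.1, -0.3, -0.4]
opening: 63.7
```

```bash
python3 - <<'E'
from h import *
s=read_state();print(s['ee_pos'],s['ee_rot'],s['opening'])
E
```

```text
[548.58275627  51.66887421  97.37703073] [-3.75305788e-04  5.59561600e-01  8.28788638e-01 -2.63196222e-04] 63.66235784747882
```

apply_moves --plan '[[[0.02,0.008,-1],[0,0,0]],[[0,0,-1],[0,0,0]],[[0,0,-0.36],[0,0,0]],[[0,0,-0.12],[0,0,0]],[[0,0,0],[0,0,0]],[[0,0,0],[0,0,0]],[[0,0,0],[0,0,0]],[[0,0,0],[0,0,0]]]'

```text
clock: 20.67
ee_pos: [549.9, 52.6, 36.9]
ee_rot: [0.001, 0.559, 0.829, 0.0]
wrist_force: [0.5, 0.3, -1.0]
opening: 63.8
```

```bash
python3 - <<'E'
from h import *
o=[]
for n,(r,c) in(('scene',((160,225),(240,320))),('top',((165,217),(200,264)))):
    im=snapshot(n);a=cv2.convertScaleAbs(im[r[0]:r[1],c[0]:c[1],::-1],alpha=1.8);o.append(cv2.resize(a,(400,325),interpolation=cv2.INTER_CUBIC))
cv2.imwrite('pics/b1.png',np.hstack(o));s=read_state();print(s['ee_pos'],s['wrist_force'])
E
```

```text
[549.72763905  52.6858228   36.67188035] [ 0.39999945  0.25589969 -0.62875895]
```

View pics/b1.png

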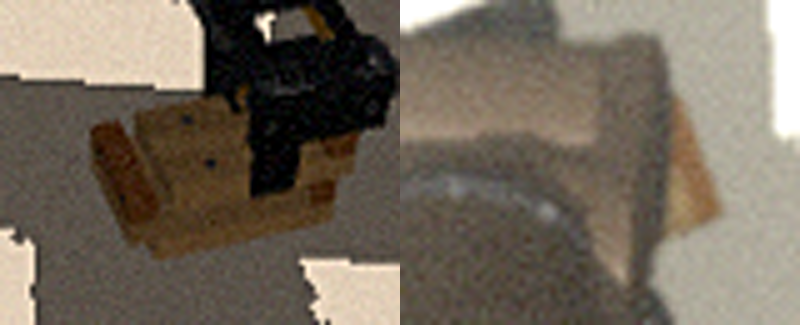

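The third bracket sits above the pile, with a clear gap between A's leg (125,170 in the scene crop) and B's bare end (145,145). I'll close most of the 9 mm, then release to measure.

apply_moves --plan '[[[0.018,-0.068,-0.09],[0,0,0]],[[0.018,-0.068,0],[0,0,0]],[[0.018,-0.068,0],[0,0,0]],[[0.018,-0.068,0],[0,0,0]],[[0,0,0],[0,0,0]],[[0,0,0],[0,0,0]],[[0,0,0],[0,0,0]],[[0,0,0],[0,0,0]]]'

```text
clock: 21.43
ee_pos: [551.2, 45.9, 33.7]
ee_rot: [-0.0, 0.559, 0.829, 0.0]
wrist_force: [0.2, 0.2, -0.8]
opening: 63.7
```

```bash
python3 - <<'E'
from h import *
im=snapshot('scene');s=read_state();print(s['ee_pos'],s['wrist_force'])
a=cv2.convertScaleAbs(im[175:215,252:312,::-1],alpha=2.2);cv2.imwrite('pics/b2.png',cv2.resize(a,(780,520),interpolation=cv2.INTER_CUBIC))
E
```

```text
[551.22103625  45.91386808  33.70324903] [-0.11563559  0.38212296 -1.05275951]
```

View pics/b2.png

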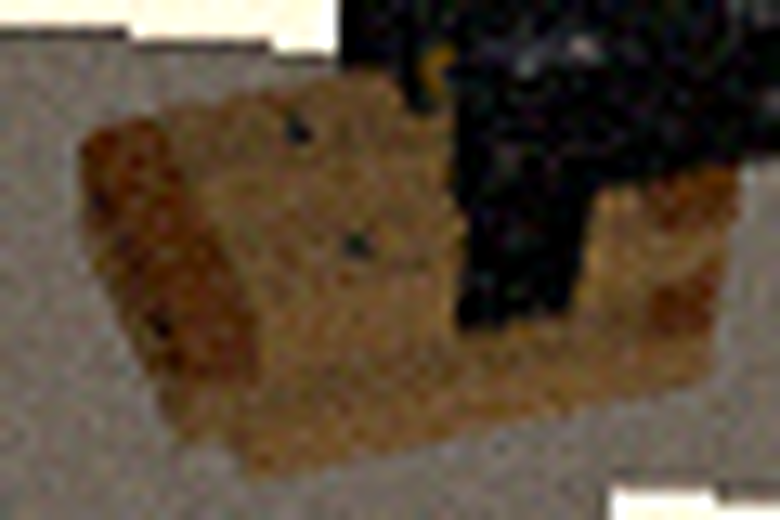

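The scene crop shows the three levels with B's bare end close to A's leg (lower left, 265,380), about 2 mm still to go by dead reckoning. I'll slide on, release, and squeeze all sides in line.

apply_moves --plan '[[[0.018,-0.046,0],[0,0,0]],[[0.02,-0.047,0],[0,0,0]],[[0,0,-0.02],[0,0,0]],[[0,0,0],[0,0,0]],[[0,0,0],[0,0,0]],[[0,0,0],[0,0,0]]]'

```text
clock: 21.98
ee_pos: [552.2, 43.5, 33.2]
ee_rot: [0.0, 0.559, 0.829, 0.0]
wrist_force: [0.1, -0.2, -0.3]
opening: 63.6
```

apply_moves --plan '[[[0,0,0],[0,0,0]],[[0,0,0],[0,0,0]],[[0,0,0],[0,0,0]],[[0,0,-0.4],[0,0,0]],[[0,0,-0.4],[0,0,0]],[[0,0,-0.2],[0,0,0]],[[0,0,0],[0,0,0]],[[0,0,0],[0,0,0]],[[0,0,0],[0,0,0]]]' --claw 0.75

```text
clock: 22.73
ee_pos: [552.2, 43.5, 8.1]
ee_rot: [-0.0, 0.559, 0.829, -0.0]
wrist_force: [-0.2, -0.6, -0.6]
opening: 71.0
```

apply_moves --plan '[[[0,0,0],[0,0,0]],[[0,0,0],[0,0,0]],[[0,0,0],[0,0,0]],[[0,0,0],[0,0,0]],[[0,0,0],[0,0,0]],[[0,0,0],[0,0,0]],[[0,0,0],[0,0,0]]]' --claw 0.6 --squeeze 5

```text
clock: 23.32
ee_pos: [552.4, 43.5, 8.5]
ee_rot: [0.0, 0.559, 0.829, 0.0]
wrist_force: [-0.4, 0.1, 4.2]
opening: 64.1
```

apply_moves --plan '[[[0,0,0],[0,0,0]],[[0,0,0],[0,0,0]],[[0,0,0],[0,0,0]],[[0,0,0],[0,0,0]],[[0,0,0.5],[0,0,0]],[[0,0,1],[0,0,0]],[[0,0,1],[0,0,0]],[[0,0,1],[0,0,0]],[[-0.2,-0.7,1],[0,0,0]],[[-0.28,-1,1],[0,0,0]],[[-0.28,-1,0],[0,0,0]],[[-0.28,-1,0],[0,0,0]]]' --claw 1

```text
clock: 24.32
ee_pos: [526.3, -49.8, 147.2]
ee_rot: [0.001, 0.559, 0.829, 0.001]
wrist_force: [0.4, -0.2, -0.3]
opening: 95.4
```

apply_moves --plan '[[[-0.28,-1,0],[0,0,0]],[[-0.28,-1,0],[0,0,0]],[[-0.28,-1,0],[0,0,0]],[[-0.28,-1,0],[0,0,0]],[[-0.28,-1,0],[0,0,0]],[[-0.28,-1,0],[0,0,0]],[[-0.28,-1,0],[0,0,0]],[[-0.28,-1,0],[0,0,0]],[[-0.28,-1,0],[0,0,0]],[[-0.28,-1,0],[0,0,0]],[[0,0,0],[0,0,0]],[[0,0,0],[0,0,0]]]'

```text
clock: 25.32
ee_pos: [455.7, -299.7, 145.4]
ee_rot: [-0.0, 0.56, 0.828, 0.0]
wrist_force: [0.6, 1.3, -0.5]
opening: 95.2
```

```bash
python3 - <<'E'
from h import *
im={}
for n in('scene','top'):
    im[n]=snapshot(n)[:,:,::-1];cv2.imwrite(f'pics/{n}_e.png',im[n])
print(read_state()['ee_pos'])
a=cv2.convertScaleAbs(im['scene'][168:218,252:312],alpha=1.8);b=im['top'][170:218,206:260]
cv2.imwrite('pics/v_e.png',np.hstack([cv2.resize(x,(h,400),interpolation=cv2.INTER_CUBIC) for x,h in((a,400),(b,400))]))
E
```

```text
[ 456.15573959 -298.28801884  145.56540755]
```

View pics/v_e.png

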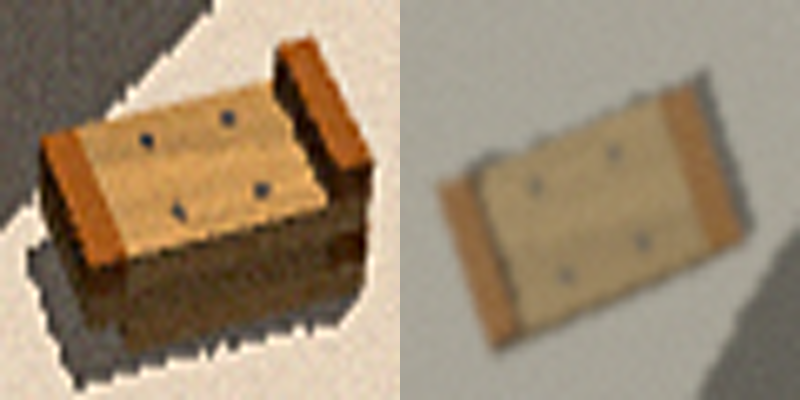

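The three-level pile looks closed and in line in both views: A's leg top is flush with B's plate at left in the scene crop, and B's leg stands at right. One numeric check of both seams.

```bash
cat > tri.py <<'E'
from h import *
def tri(im,c,v0,mode):
    K0=[]
    P=np.array([(552+a,38+b,z) for a in(-62,62) for b in(-75,65) for z in(0,50)],float);uv=proj(c,P)
    a=np.floor(uv.min(0)).astype(int)-3;w,hh=(np.ceil(uv.max(0)).astype(int)+3-a);x0,y0=a
    I=im[y0:y0+hh,x0:x0+w].reshape(-1,3).astype(float)
    def cost(v):
        t=v[2]/50;r2=R.from_euler('z',t).as_matrix()[:2,:2]
        L=np.zeros((hh*S,w*S),np.uint8)
        for i,(ox,z,tt) in enumerate(((0,0,t),(v[3],15,t+np.pi),(v[4],30,t))):
            o=r2@np.array([ox,0])+v[:2];r=R.from_euler('z',tt).as_matrix();k=10*i
            for b in PARTS:
                for n,f in b.items():
                    k+=1;Q=np.array(f,float)@r.T+np.array([o[0],o[1],z])
                    if (r@np.array(N[n]))@(c[1]-Q[0])<=0: continue
                    cv2.fillConvexPoly(L,np.round(((proj(c,Q)+.5-[x0,y0])*S-.5)*16).astype(np.int32),k,shift=4)
        W=np.array([cv2.GaussianBlur(cv2.resize((L==i).astype(np.float32),(int(w),int(hh)),interpolation=cv2.INTER_AREA),(0,0),.6).ravel() for i in np.unique(L) if (L==i).sum()>S*S*2]).T
        rr=I-W@np.linalg.lstsq(W,I,rcond=None)[0];return np.mean(np.minimum(np.abs(rr),25)**1.3)
    v=np.array(v0,float)
    for d in(3,1.5,1):
        r=minimize(cost,v,method='Nelder-Mead',options=dict(initial_simplex=np.vstack([v,v+d*np.eye(5)]),xatol=.02,fatol=1e-4,maxiter=300));v=r.x
    return v,r.fun
if __name__=='__main__':
    for n in('scene','top'):
        im=cv2.imread(f'pics/{n}_e.png')
        for s in(0,-3):
            v,f=tri(im,cam(n),(555,41,1.955*50,-15+s,0+s),0);print(n,'F',v[:2].round(1),round(v[2]/50,3),'A x',v[3].round(2),'B x',v[4].round(2),round(f,2))
E
python3 tri.py
```

```text
scene F [555.2  41. ] 1.956 A x -14.97 B x 0.53 42.97
scene F [554.4  42.4] 1.952 A x -16.8 B x -1.11 42.87
top F [558.2  37.9] 1.964 A x -19.19 B x 2.57 15.43
top F [557.1  40.7] 1.96 A x -22.35 B x -0.73 15.35
```

Scene fit: A–B seam about 0.5 mm, A–F seam 0–2 mm. I'll finish with the gentle level push on A's outer leg face, using averaged force to find contact.

apply_moves --plan '[[[0.43,0.874,0],[0,0,0]],[[0.43,0.874,0],[0,0,0]],[[0.43,0.874,0],[0,0,0]],[[0.43,0.874,0],[0,0,0]],[[0.43,0.874,0],[0,0,0]],[[0.43,0.874,0],[0,0,0]],[[0.43,0.874,0],[0,0,0]],[[0.43,0.874,0],[0,0,0]],[[0.43,0.874,0],[0,0,0]],[[0.43,0.874,0],[0,0,0]],[[0.43,0.874,0],[0,0,0]],[[0.43,0.874,0],[0,0,0]]]' --claw 0

```text
clock: 26.42
ee_pos: [585.3, -34.1, 145.8]
ee_rot: [-0.0, 0.559, 0.829, 0.0]
wrist_force: [-1.1, 0.3, -0.3]
opening: 20.3
```

apply_moves --plan '[[[0,0,0],[0,0,0]],[[0,0,0],[0,0,0]],[[0,0,0],[0,0,0]],[[0,0,-1],[0,0,0]],[[0,0,-1],[0,0,0]],[[0,0,-1],[0,0,0]],[[0,0,-1],[0,0,0]],[[0,0,-0.7],[0,0,0]],[[0,0,-0.3],[0,0,0]],[[0,0,0],[0,0,0]],[[0,0,0],[0,0,0]],[[0,0,0],[0,0,0]]]'

```text
clock: 27.42
ee_pos: [585.7, -37.1, 21.9]
ee_rot: [0.001, 0.559, 0.829, 0.0]
wrist_force: [0.4, -0.4, 0.3]
opening: 0.6
```

```bash
cat > f.py <<'E'
from h import *
F=[]
for i in range(10):
    im=snapshot('scene');s=read_state();F.append(s['wrist_force'])
F=np.array(F);u=np.array([-.376,.927]);p=s['ee_pos']
print(p.round(2),s['opening'].round(1),'along',round(u@p[:2],2),'perp',round(p[:2]@[.927,.376],2),'Fmean',F.mean(0).round(2),'F along',(F[:,:2]@u).mean().round(2),'se',(F[:,:2]@u).std()/10**.5,s['clock'])
cv2.imwrite('pics/f.png',im[:,:,::-1])
E
python3 f.py
```

```text
Traceback (most recent call last):
  File "f.py", line 6, in <module>
    print(p.round(2),s['opening'].round(1),'along',round(u@p[:2],2),'perp',round(p[:2]@[.927,.376],2),'Fmean',F.mean(0).round(2),'F along',(F[:,:2]@u).mean().round(2),'se',(F[:,:2]@u).std()/10**.5,s['clock'])
                     ^^^^^^^^^^^^^^^^^^
AttributeError: 'float' object has no attribute 'round'
```

apply_moves --plan '[[[-0.035,0.0865,0],[0,0,0]],[[-0.035,0.0865,0],[0,0,0]],[[-0.035,0.0865,0],[0,0,0]],[[0,0,0],[0,0,0]],[[0,0,0],[0,0,0]],[[0,0,0],[0,0,0]]]'

```text
clock: 28.42
ee_pos: [582.6, -30.2, 20.7]
ee_rot: [0.0, 0.559, 0.829, 0.0]
wrist_force: [0.4, -0.2, 0.3]
opening: 0.6
```

```bash
sed -i "s/s\['opening'\].round(1)/s['opening']/" f.py; python3 f.py
```

```text
[582.58 -30.29  20.71] 0.3919639186933006 along -247.13 perp 528.66 Fmean [-0.25 -0.07  0.29] F along 0.03 se 0.11960303542868655 28.9167
```

apply_moves --plan '[[[-0.015,0.037,0],[0,0,0]],[[0,0,0],[0,0,0]],[[0,0,0],[0,0,0]],[[0,0,0],[0,0,0]]]'

```text
clock: 29.25
ee_pos: [582.2, -29.3, 20.7]
ee_rot: [0.0, 0.559, 0.829, 0.0]
wrist_force: [0.4, 0.2, 0.1]
opening: 0.4
```

```bash
python3 f.py
```

```text
[582.21 -29.36  20.73] 0.34594547799566494 along -246.13 perp 528.67 Fmean [-0.04  0.01 -0.13] F along 0.03 se 0.13505776327656624 29.75
```

apply_moves --plan '[[[-0.015,0.037,0],[0,0,0]],[[0,0,0],[0,0,0]],[[0,0,0],[0,0,0]],[[0,0,0],[0,0,0]]]'

```text
clock: 30.08
ee_pos: [581.9, -28.4, 20.7]
ee_rot: [0.0, 0.559, 0.829, 0.0]
wrist_force: [0.6, -0.1, -0.4]
opening: 0.7
```

```bash
python3 f.py
```

```text
[581.82 -28.4   20.73] 0.702456222876741 along -245.09 perp 528.66 Fmean [0.05 0.01 0.02] F along -0.01 se 0.1681584306829021 30.5833
```

apply_moves --plan '[[[-0.015,0.037,0],[0,0,0]],[[0,0,0],[0,0,0]],[[0,0,0],[0,0,0]],[[0,0,0],[0,0,0]]]'

```text
clock: 30.92
ee_pos: [581.4, -27.5, 20.7]
ee_rot: [0.0, 0.559, 0.829, 0.0]
wrist_force: [-1.0, -0.4, -0.5]
opening: 0.7
```

```bash
python3 f.py
```

```text
[581.41 -27.47  20.68] 0.8937970896598195 along -244.08 perp 528.64 Fmean [ 0.02  0.05 -0.1 ] F along 0.04 se 0.19802720593057652 31.4167
```

apply_moves --plan '[[[-0.015,0.037,0],[0,0,0]],[[0,0,0],[0,0,0]],[[0,0,0],[0,0,0]],[[0,0,0],[0,0,0]]]'

```text
clock: 31.75
ee_pos: [581.1, -26.5, 20.7]
ee_rot: [0.0, 0.559, 0.829, 0.0]
wrist_force: [0.5, 0.1, 0.4]
opening: 0.6
```

```bash
python3 f.py; python3 - <<'E'
from h import *
im=cv2.imread('pics/f.png')
a=cv2.convertScaleAbs(im[168:218,240:312],alpha=2.2);cv2.imwrite('pics/p1.png',cv2.resize(a,(792,550),interpolation=cv2.INTER_CUBIC))
E
```

```text
[581.05 -26.57  20.71] 0.5773133951117546 along -243.1 perp 528.65 Fmean [0.34 0.27 0.02] F along 0.12 se 0.14515447301210793 32.25
```

View pics/p1.png

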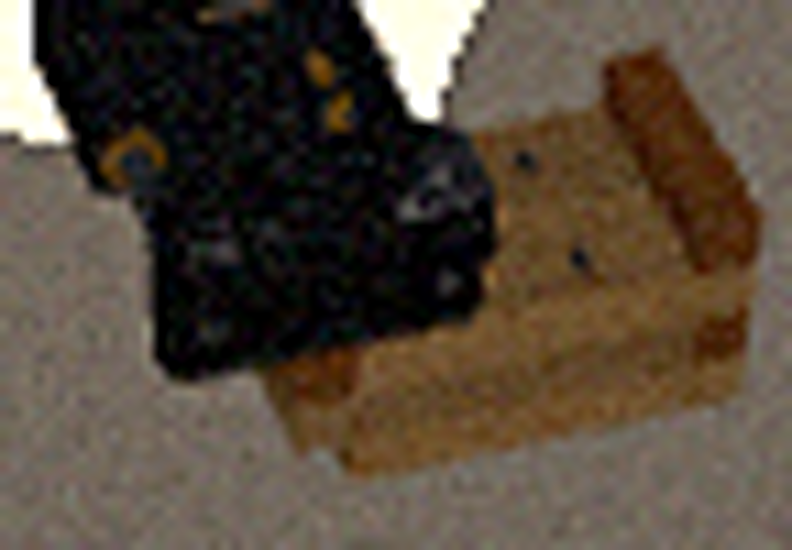

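No contact yet; forces stay near zero. I'll keep stepping.

apply_moves --plan '[[[-0.015,0.037,0],[0,0,0]],[[0,0,0],[0,0,0]],[[0,0,0],[0,0,0]],[[0,0,0],[0,0,0]]]'

```text
clock: 32.58
ee_pos: [580.7, -25.6, 20.7]
ee_rot: [0.0, 0.559, 0.829, 0.0]
wrist_force: [0.3, 0.9, -0.2]
opening: 0.3
```

```bash
cp pics/f.png pics/f0.png; python3 f.py; cp pics/f.png pics/f1.png
```

```text
[580.65 -25.63  20.68] 0.12276451590611116 along -242.09 perp 528.63 Fmean [-0.28 -0.03 -0.12] F along 0.08 se 0.16594491251738483 33.0833
```

apply_moves --plan '[[[-0.015,0.037,0],[0,0,0]],[[0,0,0],[0,0,0]],[[0,0,0],[0,0,0]],[[0,0,0],[0,0,0]]]'

```text
clock: 33.42
ee_pos: [580.3, -24.7, 20.7]
ee_rot: [0.0, 0.559, 0.829, 0.0]
wrist_force: [0.2, 0.2, -0.4]
opening: -0.1
```

```bash
python3 f.py; cp pics/f.png pics/f2.png; python3 - <<'E'
import cv2,numpy as np
g=[cv2.imread(f'pics/f{i}.png') for i in range(3)]
r=(slice(176,212),slice(286,312))
for i in(1,2):
    a=cv2.cvtColor(g[0],6)[r].astype(np.float32);b=cv2.cvtColor(g[i],6)[r].astype(np.float32)
    print(i,'shift px',cv2.phaseCorrelate(a,b),'absdiff',abs(a-b).mean())
E
```

```text
[580.3  -24.72  20.7 ] 0.6152241983618832 along -241.1 perp 528.64 Fmean [ 0.07 -0.26 -0.16] F along -0.27 se 0.19274006164890667 33.9167
1 shift px ((0.48192402280290914, 0.0737126489923341), 1.057569318347507) absdiff 3.4102564
2 shift px ((1.131970202030315, -0.16659451526921032), 1.0537368473692685) absdiff 3.758547
```

The pile's far end is now moving with the finger (about 0.5 px per mm), so both seams must be closed. I'll back off and measure.

apply_moves --plan '[[[0.1,-0.25,0],[0,0,0]],[[0.1,-0.25,0],[0,0,0]],[[0,0,1],[0,0,0]],[[0,0,1],[0,0,0]],[[-0.3,-1,1],[0,0,0]],[[-0.5,-1,1],[0,0,0]],[[-0.5,-1,1],[0,0,0]],[[-0.5,-1,0],[0,0,0]],[[-0.5,-1,0],[0,0,0]],[[-0.5,-1,0],[0,0,0]],[[-0.5,-1,0],[0,0,0]],[[-0.5,-1,0],[0,0,0]]]'

```text
clock: 34.92
ee_pos: [489.6, -239.1, 146.0]
ee_rot: [0.0, 0.559, 0.829, 0.0]
wrist_force: [1.3, -0.5, -1.1]
opening: 0.4
```

apply_moves --plan '[[[-0.3,-1,0],[0,0,0]],[[-0.3,-1,0],[0,0,0]],[[-0.3,-1,0],[0,0,0]],[[0,0,0],[0,0,0]]]'

```text
clock: 35.25
ee_pos: [466.7, -316.5, 145.8]
ee_rot: [0.001, 0.561, 0.828, -0.0]
wrist_force: [-0.9, -0.4, 0.4]
opening: 0.3
```

```bash
python3 - <<'E'
from tri import *
r={'scene':(slice(165,222),slice(250,316)),'top':(slice(168,216),slice(204,264))}
for n in('scene','top'):
    im=snapshot(n)[:,:,::-1].copy();e=cv2.imread(f'pics/{n}_e.png');cv2.imwrite(f'pics/{n}_g.png',im)
    a,b=[cv2.cvtColor(x,6)[r[n]].astype(np.float32) for x in(e,im)]
    M=np.eye(2,3,dtype=np.float32);cc,M=cv2.findTransformECC(a,b,M,cv2.MOTION_EUCLIDEAN)
    print(n,'pile motion e->g px',M.round(3).tolist(),round(cc,3))
    # per half motion (left leg / right leg ends)
    h,w=a.shape
    for nm,s in(('left',slice(0,w//2)),('right',slice(w//2,w))):
        T=np.eye(2,3,dtype=np.float32);cc,T=cv2.findTransformECC(np.ascontiguousarray(a[:,s]),np.ascontiguousarray(b[:,s]),T,cv2.MOTION_TRANSLATION);print('  ',nm,T[:,2].round(2),round(cc,3))
    for s in(0,-3):
        v,f=tri(im,cam(n),(555,43,1.955*50,-15+s,0+s),0);print('  F',v[:2].round(1),round(v[2]/50,3),'A x',v[3].round(2),'B x',v[4].round(2),round(f,2))
a=cv2.convertScaleAbs(cv2.imread('pics/scene_g.png')[168:218,252:312],alpha=1.8);b=cv2.imread('pics/top_g.png')[170:218,206:260]
cv2.imwrite('pics/v_g.png',np.hstack([cv2.resize(x,(400,400),interpolation=cv2.INTER_CUBIC) for x in(a,b)]))
E
```

```text
scene pile motion e->g px [[1.0, -0.004999999888241291, 1.8630000352859497], [0.004999999888241291, 1.0, -0.9599999785423279]] 0.981
   left [ 1.51 -1.13] 0.967
   right [ 1.85 -0.47] 0.978
  F [553.7  46. ] 1.946 A x -14.28 B x 1.0 42.49
  F [553.9  45.8] 1.956 A x -25.69 B x 1.3 42.47
top pile motion e->g px [[1.0, -0.024000000208616257, -0.49399998784065247], [0.024000000208616257, 1.0, 0.42100000381469727]] 0.942
   left [-1.65  0.61] 0.997
   right [-0.77  1.46] 0.921
  F [556.3  41.6] 1.962 A x -17.82 B x 3.74 13.38
  F [555.2  45.7] 1.957 A x -21.97 B x -0.21 13.29
```

The push moved the whole pile together: both ends shifted alike, about 4.5 mm, so the seams are closed. The first bracket is now about 6 mm from where it lay. I'll nudge the pile back as one unit by pushing the flush outer faces of the first and third brackets' legs.

apply_moves --plan '[[[0.134,0.943,0],[0,0,0]],[[0.134,0.943,0],[0,0,0]],[[0.134,0.943,0],[0,0,0]],[[0.134,0.943,0],[0,0,0]],[[0.134,0.943,0],[0,0,0]],[[0.134,0.943,0],[0,0,0]],[[0.134,0.943,0],[0,0,0]],[[0.134,0.943,0],[0,0,0]],[[0.134,0.943,0],[0,0,0]],[[0.134,0.943,0],[0,0,0]],[[0.134,0.943,0],[0,0,0]],[[0.134,0.943,0],[0,0,0]]]'

```text
clock: 36.35
ee_pos: [507.9, -27.2, 145.9]
ee_rot: [0.0, 0.559, 0.829, 0.0]
wrist_force: [-0.1, 0.5, -0.4]
opening: 0.6
```

apply_moves --plan '[[[0.134,0.943,0],[0,0,0]],[[0.134,0.943,0],[0,0,0]],[[0.134,0.943,0],[0,0,0]],[[0.134,0.943,0],[0,0,0]],[[0.134,0.943,0],[0,0,0]],[[0.134,0.943,0],[0,0,0]],[[0,0,0],[0,0,0]],[[0,0,0],[0,0,0]],[[0,0,0],[0,0,0]],[[0,0,0],[0,0,0]]]'

```text
clock: 37.18
ee_pos: [527.9, 111.7, 145.7]
ee_rot: [-0.0, 0.559, 0.829, -0.0]
wrist_force: [-1.1, -0.9, 0.0]
opening: 0.7
```

apply_moves --plan '[[[-0.1,-0.04,-1],[0,0,0]],[[0,0,-1],[0,0,0]],[[0,0,-1],[0,0,0]],[[0,0,-1],[0,0,0]],[[0,0,-0.9],[0,0,0]],[[0,0,-0.5],[0,0,0]],[[0,0,-0.18],[0,0,0]],[[0,0,0],[0,0,0]],[[0,0,0],[0,0,0]],[[0,0,0],[0,0,0]]]'

```text
clock: 38.02
ee_pos: [526.1, 110.9, 7.2]
ee_rot: [0.001, 0.559, 0.829, 0.0]
wrist_force: [0.4, 0.1, -0.2]
opening: 0.6
```

```bash
python3 f.py; cp pics/f.png pics/k0.png
```

```text
[525.64 111.16   6.27] 0.7660498518344887 along -94.6 perp 529.06 Fmean [ 0.2  -0.12  0.11] F along -0.18 se 0.12389751096476449 38.5167
```

apply_moves --plan '[[[0.0212,-0.0522,0],[0,0,0]],[[0.0212,-0.0522,0],[0,0,0]],[[0.0212,-0.0522,0],[0,0,0]],[[0.0212,-0.0522,0],[0,0,0]],[[0.0212,-0.0522,0],[0,0,0]],[[0.0212,-0.0522,0],[0,0,0]],[[0.0212,-0.0522,0],[0,0,0]],[[0.0212,-0.0522,0],[0,0,0]],[[0.0212,-0.0522,0],[0,0,0]],[[0.0212,-0.0522,0],[0,0,0]],[[0.0212,-0.0522,0],[0,0,0]],[[0.0212,-0.0522,0],[0,0,0]]]'

```text
clock: 39.52
ee_pos: [532.0, 95.4, 6.2]
ee_rot: [-0.0, 0.559, 0.829, 0.0]
wrist_force: [-0.2, 0.1, -0.8]
opening: 0.5
```

apply_moves --plan '[[[0,0,0],[0,0,0]],[[0,0,0],[0,0,0]],[[-0.2,0.5,0],[0,0,0]],[[-0.2,0.5,0.2],[0,0,0]],[[0,0,1],[0,0,0]],[[0,0,1],[0,0,0]],[[0,0.5,1],[0,0,0]],[[-0.5,1,1],[0,0,0]],[[-0.8,1,1],[0,0,0]],[[-0.8,1,0],[0,0,0]],[[-0.8,1,0],[0,0,0]],[[-0.8,1,0],[0,0,0]]]'

```text
clock: 40.52
ee_pos: [427.5, 259.9, 137.1]
ee_rot: [0.0, 0.559, 0.829, 0.001]
wrist_force: [0.1, -0.1, 0.4]
opening: 0.8
```

apply_moves --plan '[[[-0.8,1,0],[0,0,0]],[[-0.8,1,0],[0,0,0]],[[-0.8,1,0],[0,0,0]],[[-0.8,1,0],[0,0,0]],[[-0.8,1,0],[0,0,0]],[[0,0,0],[0,0,0]]]'

```text
clock: 41.02
ee_pos: [325.5, 386.5, 136.6]
ee_rot: [-0.0, 0.557, 0.83, 0.0]
wrist_force: [0.7, 0.7, -0.2]
opening: 0.6
```

```bash
python3 - <<'E'
from tri import *
r={'scene':(slice(165,222),slice(250,316)),'top':(slice(168,216),slice(204,264))}
for n in('scene','top'):
    im=snapshot(n)[:,:,::-1].copy();cv2.imwrite(f'pics/{n}_k.png',im)
    for ref in('e','g'):
        e=cv2.imread(f'pics/{n}_{ref}.png');a,b=[cv2.cvtColor(x,6)[r[n]].astype(np.float32) for x in(e,im)]
        h,w=a.shape
        for nm,s in(('left',slice(0,w//2)),('right',slice(w//2,w))):
            T=np.eye(2,3,dtype=np.float32);cc,T=cv2.findTransformECC(np.ascontiguousarray(a[:,s]),np.ascontiguousarray(b[:,s]),T,cv2.MOTION_TRANSLATION);print(n,ref,nm,T[:,2].round(2),round(cc,3))
    for s in(0,-3):
        v,f=tri(im,cam(n),(555,40,1.955*50,-15+s,0+s),0);print('  F',v[:2].round(1),round(v[2]/50,3),'A x',v[3].round(2),'B x',v[4].round(2),round(f,2))
c=cam('scene');u=np.array([-.376,.927,0])
print('px per 5mm along F.x:',np.diff(proj(c,[[554,40,30],np.array([554,40,30])+5*u]),axis=0),np.diff(proj(cam('top'),[[554,40,30],np.array([554,40,30])+5*u]),axis=0))
print(read_state()['ee_pos'],read_state()['clock'])
E
```

```text
scene e left [-0.83 -0.11] 0.458
scene e right [-1.47  0.78] 0.926
scene g left [-3.31  0.32] 0.509
scene g right [-3.42  1.15] 0.943
  F [557.5  37.6] 1.946 A x -14.7 B x 1.23 16.0
  F [557.1  38.5] 1.954 A x -16.08 B x 0.05 16.03
top e left [ 1.19 -0.48] 0.807
top e right [ 1.48 -0.26] 0.473
top g left [ 2.79 -1.11] 0.99
top g right [ 2.85 -1.07] 0.591
  F [559.6  33.7] 1.959 A x -18.39 B x 3.03 4.19
  F [558.1  37.4] 1.961 A x -22.22 B x -0.66 4.12
px per 5mm along F.x: [[ 1.76548381 -0.37737727]] [[-1.46523711  0.55339215]]
[327.78383202 384.06892521 136.48088874] 41.1167
```

```bash
python3 -c "
from workcell import *
print(finish_job())"
```

```text
the job is handed in; nothing more can be done
None
```

The pile is built and handed in at about 41 s of the 72 s. The left bracket went on the first one turned half round, and the right bracket went on top, straight above the first. I squeezed the sides in line after each placing. Then I pushed the pile level from one end to close the seams, and back from the other so the first bracket ended near where it lay.

**Seams:** The last scene-camera fit put the second bracket at x = -14.7 to -16.1 mm (wanted -15) and the third at 0 to 1.2 mm (wanted 0). That leaves seams of about 1 mm or less. In the last push both ends of the pile moved by the same amount in both cameras, so it moved as one unit.

**Checks that disagreed or failed:**
- **Top camera:** its fits put the second bracket at about -18 to -22 mm. I gave them little weight, because the first bracket is hidden from above and a shadow lies beside the leg. They had also read about 5 mm off the scene camera earlier.
- **Force at contact:** contact during the end push was too light to show in the measured force, so the push ran on and moved the whole pile about 4.5 mm. The push back then moved it about 9.5 mm rather than the 5.5 mm I meant.
- **First bracket:** it ended about 4 mm from where it started.
- **No final look:** the last two looks at the pile were numeric only, because the picture limit was reached.

I did not touch the breadboard, tape, cutters or purple look-alikes.

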